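# Change the bench supply over on an interlocked breaker console

### The arm

A 7-joint arm with a two-finger parallel gripper is mounted at the origin on the work surface. World frame = base frame: x ahead of the robot, y to its left, z up, the work surface at z = 0. Lengths are in mm, angles in rad, forces in N, time in s.
With the tool pointing down it reaches from about 400 to 850 mm from the base axis. Payload 10.4 kg.
Tool frame: the origin (TCP) lies between the finger pads; the fingertips stand r.tcp_to_tips ahead of it and the grasp point (between the pads) lies 8 mm behind it (r.tcp_to_tips is the distance from the TCP to the fingertips, in mm); z points along the fingers, y is the line along which they close (so a half turn about z gives the same grasp; the last joint's range is limited). The gripper opens to 87 mm and grips with 3 to 60 N. Pads are 19 mm wide; open, the fingers measure 117 mm over their backs; the gripper's body (75 mm by 190 mm) begins 51 mm behind the grasp point.
Start: joints at [-1.332, 0.332, -0.065, 1.46, 0.022, 1.35, -0.088], TCP at [161.748, 603.729, 233.576] pointing down, gripper open.
Joint ranges: [-2.6, 2.6], [-0.5, 2.12], [-1.47, 1.34], [0.16, 2.42], [-1.27, 4.41], [0.06, 2.06], [-2.6, 2.6]. Speed limits (rad/s): [2.22, 2.22, 2.79, 2.79, 3.14, 3.14, 3.14].

### API

Orientations are given as a rotation vector (axis times angle).
In Python, from plant import r, camera, camera_info, job gives the robot as it stands.
- The arm moves only by the shell command python3 -m crank 'ROWS'. ROWS is JSON, a list of rows, each an object of numbers: "dx", "dy", "dz": the shift along the tool's x, y, z in units of 25 mm (1.0 is 25 mm); "ax", "ay", "az": the turn, a rotation vector about the tool's x, y, z in units of 5 degrees (1.0 is 5 degrees); "hand": the opening, from -1 (shut) to 1 (fully open). In form: [{"dx": .., "dy": .., "dz": .., "ax": .., "ay": .., "az": .., "hand": ..}, ...]. A call has 1 to 20 rows; each row is the pose to reach, as a shift and turn from the pose commanded when the call began, along the tool's axes at that moment; what a row does not reach only later rows make up. A row lasts 1/12 s, in which the tool goes at most 41.7 mm and 7.16 degrees, less where a joint would pass 70% of its speed; a pose out of reach is approached as far as the arm can. A call with a gripper value outside its range is refused whole. The fingers move at their own pace and stop on an object; the grip force is fixed at half the most. Time passes only in rows, so rows that repeat a pose let the fingers close. It gives the time, the measured TCP pose, the force, the opening and the grip force at its end, in the units of the state.
- r.state(): the state, without advancing time (a new reading comes with each control period).
- camera(name): name is "scene" or "top" or "wrist"; returns the picture (480x640x3 uint8, red, green, blue); there is no depth.
- camera_info(name): a dict with "intrinsics" (3x3 intrinsics, pixels), "R" (3x3) and "t" (3): a world point X has camera coordinates R X + t. Camera axes: x right, y down, z forward; pixel columns grow to the right and rows downward; lengths in mm; the calibration is good to about 2 mm. A picture is of the moment at which its call begins: read the wrist's pose just before it. camera_info takes no time and is no camera call; for the wrist camera it gives the pose at the moment of the call.
- job.sign_off(): hands the job in; it is judged then, once.
The state is a dict: "clock": time; "qpos": joint angles; "joint_velocities": joint speeds; "joint_efforts": joint torques, N m; "eef_pos": TCP position; "orientation": TCP orientation; "contact_force": force on the tool from outside, world axes, zero at the start; "ft_torque": the same for the moment, N m; "width": finger opening in mm; "gripper_force": force on a finger pad.
Only numpy, scipy, OpenCV 4.12 (cv2) and the standard library are available. Lean on these libraries where they do the work, as an engineer would, in place of code of your own. Each camera call takes 0.05 s, during which the arm holds its last target. There are 200 camera calls.

### The job

Change the bench over to the standby supply that is available: first throw the one breaker lever that is on (leaning to the back) fully off, then find by gentle trial which of the other three levers is not locked and throw that one fully on, leaving the other three fully off. A locked lever goes only a centimetre or so and then stops; do not force it against the lock, nor any lever against its end stop (keep under 15 N at the grip), but put it back fully off and try another. Do not disturb the screwdriver, heat sink and jar beside the console, and leave the levers untouched at the end.

Things in the scene. Friction and masses are not known exactly. Their poses are not given: they have to be found in the camera images.
- console: Blue steel desk enclosure fixed to the bench, 180 (x, front to back) x 260 (y) x 75 mm high, turned up to 0.3 rad; origin at the centre of its underside, x axis to its back, y along the breakers. Four grey breakers, 50 mm wide at 56 mm pitch, in any order in a row across the middle of its top, reach 99 mm above the bench. Each has a black lever that swings in the console's xz plane.
- console_top (a point): Centre of the console's top, 75 mm above the bench. Behind this panel, out of sight, a rocker shaft lets only one lever be on at a time; lock bolts also hold off two of the three standby levers; nothing shows which. A locked lever moves 0.10 to 0.22 rad (8 to 16 mm at the grip), then meets a springy stop (1 to 6 N per mm at the grip); a free one goes on to its end.
- lever_a (a joint): The lever of the supply in use: it starts on. Lever angle in rad: 0 = fully off (leaning 0.45 rad towards the console's front), 0.90 = fully on (leaning 0.45 rad towards its back), with springy end stops there. It swings about an axis along the console's y and stays where it is left (dragging: a steady 1 to 4 N at the grip moves it, up to 7 N as the finger first meets it; no snap).
- grip_a (a point): Point in lever_a's black grip, on its middle line, 78 mm from the pivot and 14 mm below the grip's top end. The grip is 20 mm wide (console y), 12 mm thick and 54 mm long, rounded; below it only a thin steel stem goes into the breaker.
- tail_a: Hidden lower end of lever_a, inside the console, turning with the lever: origin on the pivot axis, 72 mm above the bench, in the middle of its breaker; z axis along the lever towards the grip, y along the pivot axis. Its roller, 28 mm below the pivot, meets the locks and end stops; pushing the grip with F newtons against one loads it with 2 to 3.7 times F.
- lever_b (a joint): A standby lever: it starts off. Lever angle in rad: 0 = fully off (leaning 0.45 rad towards the console's front), 0.90 = fully on (leaning 0.45 rad towards its back), with springy end stops there. It swings about an axis along the console's y and stays where it is left (dragging: a steady 1 to 4 N at the grip moves it, up to 7 N as the finger first meets it; no snap).
- grip_b (a point): Point in lever_b's black grip, on its middle line, 78 mm from the pivot and 14 mm below the grip's top end. The grip is 20 mm wide (console y), 12 mm thick and 54 mm long, rounded; below it only a thin steel stem goes into the breaker.
- tail_b: Hidden lower end of lever_b, inside the console, turning with the lever: origin on the pivot axis, 72 mm above the bench, in the middle of its breaker; z axis along the lever towards the grip, y along the pivot axis. Its roller, 28 mm below the pivot, meets the locks and end stops; pushing the grip with F newtons against one loads it with 2 to 3.7 times F.
- lever_c (a joint): A standby lever: it starts off. Lever angle in rad: 0 = fully off (leaning 0.45 rad towards the console's front), 0.90 = fully on (leaning 0.45 rad towards its back), with springy end stops there. It swings about an axis along the console's y and stays where it is left (dragging: a steady 1 to 4 N at the grip moves it, up to 7 N as the finger first meets it; no snap).
- grip_c (a point): Point in lever_c's black grip, on its middle line, 78 mm from the pivot and 14 mm below the grip's top end. The grip is 20 mm wide (console y), 12 mm thick and 54 mm long, rounded; below it only a thin steel stem goes into the breaker.
- tail_c: Hidden lower end of lever_c, inside the console, turning with the lever: origin on the pivot axis, 72 mm above the bench, in the middle of its breaker; z axis along the lever towards the grip, y along the pivot axis. Its roller, 28 mm below the pivot, meets the locks and end stops; pushing the grip with F newtons against one loads it with 2 to 3.7 times F.
- lever_d (a joint): A standby lever: it starts off. Lever angle in rad: 0 = fully off (leaning 0.45 rad towards the console's front), 0.90 = fully on (leaning 0.45 rad towards its back), with springy end stops there. It swings about an axis along the console's y and stays where it is left (dragging: a steady 1 to 4 N at the grip moves it, up to 7 N as the finger first meets it; no snap).
- grip_d (a point): Point in lever_d's black grip, on its middle line, 78 mm from the pivot and 14 mm below the grip's top end. The grip is 20 mm wide (console y), 12 mm thick and 54 mm long, rounded; below it only a thin steel stem goes into the breaker.
- tail_d: Hidden lower end of lever_d, inside the console, turning with the lever: origin on the pivot axis, 72 mm above the bench, in the middle of its breaker; z axis along the lever towards the grip, y along the pivot axis. Its roller, 28 mm below the pivot, meets the locks and end stops; pushing the grip with F newtons against one loads it with 2 to 3.7 times F.
- screwdriver: Bystander: screwdriver with red handle, 170 mm long, lying loose in front of the console; origin under its middle.
- heatsink: Bystander: finned aluminium heat sink 50 x 46 x 31 mm, loose beside the console; origin at the centre of its underside.
- flux_jar: Bystander: small flux jar, 52 mm across and 55 mm high, loose beside the console; origin at the centre of its underside.

How it is judged:
By the outcome, as a careful person would: the job done as asked, in the order asked, and still so for the second after the job is handed in, with the robot touching nothing.
It also fails if it takes over 58 s, if anything falls off the work surface, if the arm or the gripper's body presses on something with over 40 N, if the wrist force passes 120 N, or if a joint passes its speed limit or range.

## Working session

There is one attempt and no reset: what is moved stays moved. The work goes in short steps, Python scripts to look and compute and a shell command to move; the robot and the scene stay as the last step left them, time stands still between calls to the robot, and variables do not carry over. Pictures are saved under pics/ and viewed, at most 10 in all, crops included, and the job is handed in when it is done.

```bash
mkdir -p pics; ls; python3 - <<'E'
from plant import r,camera,camera_info
import cv2,numpy as np
print(r.state(), r.tcp_to_tips)
for n in("top","scene"):
    cv2.imwrite(f"pics/{n}0.png",camera(n)[:,:,::-1]); i=camera_info(n); print(n,np.array(i["intrinsics"]).tolist(),np.round(i["R"],4).tolist(),i["t"])
E
```

```text
pics
{'clock': 0.0, 'qpos': array([-1.33159585,  0.33288887, -0.06470807,  1.46091015,  0.02159281,
        1.34985938, -0.08847673]), 'joint_velocities': array([ 0.00133375, -0.00095598,  0.00188502,  0.00020138, -0.00051914,
        0.00049524,  0.001661  ]), 'joint_efforts': array([ 1.01991063e-04, -6.23263764e+01,  2.46049563e-02, -3.89904070e+01,
       -6.14068843e-02,  3.96992743e-02,  1.32285600e-04]), 'eef_pos': array([161.66924689, 603.37041656, 232.75819508]), 'orientation': array([-4.09967662e-01, -3.11459786e+00,  2.14335807e-03]), 'contact_force': array([ 0.26715922,  0.29931333, -0.50042768]), 'ft_torque': array([0.00782425, 0.01080409, 0.04736375]), 'gripper_force': 0.0, 'width': 87.06578494846295} 11.0
top [[500.49931184579486, 0.0, 317.7348501444479], [0.0, 500.49931184579486, 246.52125276070572], [0.0, 0.0, 1.0]] [[0.0223, -0.9993, 0.0288], [-0.9818, -0.0274, -0.1881], [0.1888, -0.0241, -0.9817]] [  9.81441335 548.17812232 934.78151231]
scene [[488.08555080190104, 0.0, 311.278689131195], [0.0, 488.08555080190104, 243.49413602915962], [0.0, 0.0, 1.0]] [[-0.8453, 0.5338, -0.0233], [0.3288, 0.4853, -0.8102], [-0.4212, -0.6925, -0.5858]] [ 423.63832602 -124.79319417 1103.24400836]
```

View pics/top0.png

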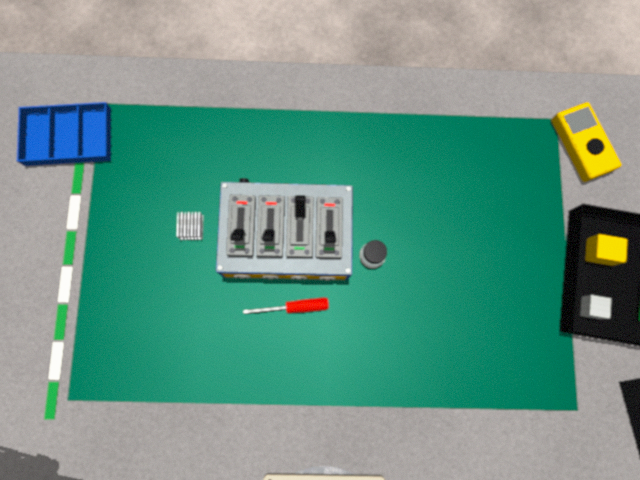

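View pics/scene0.png

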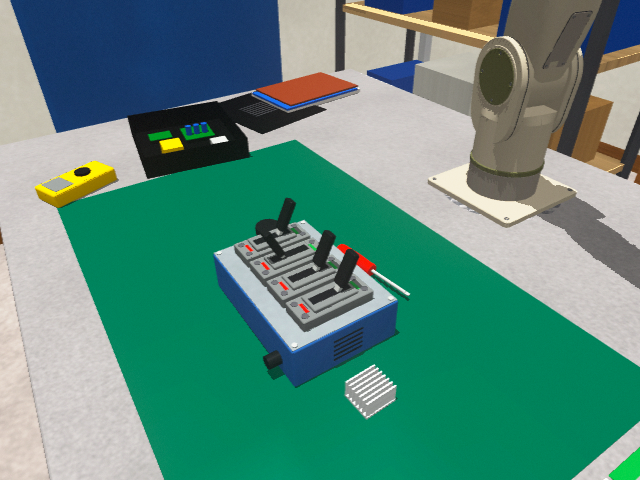

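The top view is oriented with x up and y left. The levers' grips are near (240,235), (269,236), (300,205: on) and (330,237). The heat sink (190,226) and jar (374,253) sit at the console's sides, and the screwdriver lies in front at (290,306). Next I'll measure the console from its top face.

```bash
cat > h.py <<'E'
import numpy as np,cv2
from plant import r,camera,camera_info
from scipy.spatial.transform import Rotation as Ro
def ray(n,uv,z,i=None):
    i=i or camera_info(n);R=np.array(i["R"]);t=np.array(i["t"])
    c=-R.T@t; d=R.T@np.linalg.solve(i["intrinsics"],[*uv,1.]); return c+d*(z-c[2])/d[2]
def tool(): # pose
    s=r.state(); return np.array(s["eef_pos"]),Ro.from_rotvec(s["orientation"])
E
python3 - <<'E'
from h import *
im=cv2.imread("pics/top0.png")
b,g,rr=[im[:,:,k].astype(int) for k in range(3)]
# light-blue top face: bluish grey, bright
m=((b>150)&(b-rr>6)).astype(np.uint8); m[:, :200]=0; m[:,365:]=0; m[:170]=0; m[285:]=0
m=cv2.morphologyEx(m,cv2.MORPH_CLOSE,np.ones((3,3)))
c=max(cv2.findContours(m,0,2)[0],key=cv2.contourArea); rc=cv2.minAreaRect(c); bx=cv2.boxPoints(rc); print(bx.tolist(),im[180:190,240].tolist(),im[262:285,285].tolist())
P=np.array([ray("top",p,75) for p in bx]); print(P.round(1).tolist(),P.mean(0),[np.linalg.norm(P[i]-P[i-1]) for i in range(4)])
k=((im.max(2)<45)).astype(np.uint8);k[:190]=0;k[262:]=0;k[:,:225]=0;k[:,345:]=0
n,l,st,ce=cv2.connectedComponentsWithStats(k)
for j in range(1,n):
    if st[j,4]>30: print(st[j],ce[j],ray("top",ce[j],148).round(1))
cv2.imwrite("pics/crop.png",cv2.resize(im[170:290,190:390],None,fx=4,fy=4,interpolation=2))
p,o=tool();print(o.as_matrix().round(3))
E
```

```text
[[215.72210693359375, 271.50494384765625], [217.73150634765625, 181.08291625976562], [353.975341796875, 184.11056518554688], [351.9659423828125, 274.5325927734375]] [[47, 54, 34], [69, 70, 52], [124, 122, 110], [175, 173, 162], [193, 190, 181], [196, 193, 184], [197, 194, 184], [200, 197, 188], [194, 194, 181], [200, 200, 187]] [[212, 209, 198], [215, 214, 202], [216, 212, 203], [216, 212, 203], [219, 214, 202], [217, 215, 204], [217, 212, 204], [211, 211, 198], [211, 209, 198], [213, 210, 200], [197, 189, 173], [156, 133, 114], [99, 86, 80], [45, 84, 102], [0, 82, 109], [0, 75, 93], [39, 75, 69], [52, 70, 34], [56, 72, 14], [58, 73, 8], [57, 73, 16], [90, 107, 33], [121, 148, 51]]
[[489.7, 216.4, 75.0], [668.5, 223.3, 75.0], [670.8, -44.7, 75.0], [490.7, -42.4, 75.0]] [579.96372995  88.13936629  75.        ] [np.float64(258.7607836745761), np.float64(178.93907709985348), np.float64(267.94949576373233), np.float64(180.10968164631393)]
[296 197   9  20 163] [299.66871166 206.65644172] [601.5  60.1 148. ]
[232 229  12  12 104] [237.74038462 234.55769231] [546.9 168.4 148. ]
[264 230  10  11  88] [268.60227273 235.05681818] [547.6 113.8 148. ]
[326 231   9  12  83] [329.84337349 236.73493976] [547.6   4.7 148. ]
[[-0.966  0.259 -0.   ]
 [ 0.259  0.966 -0.001]
 [-0.    -0.001 -1.   ]]
```

View pics/crop.png

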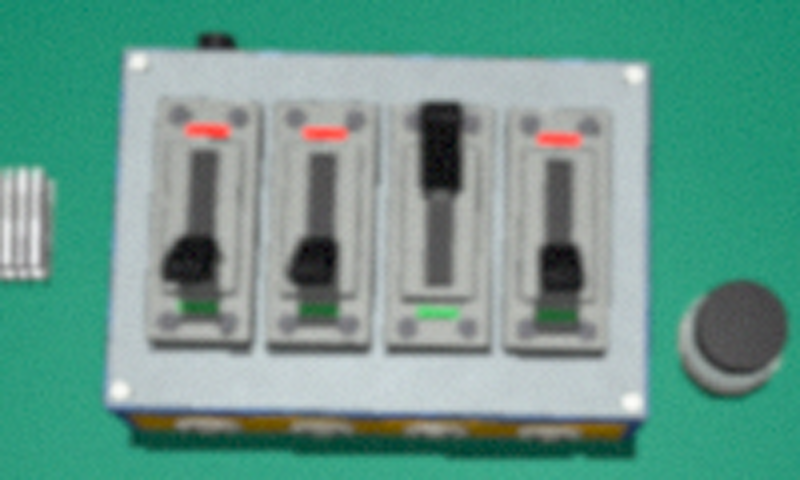

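The lever in use is the third breaker from the left, at y≈60. The console centre is about (580, 88) with yaw about 0.01. I'll go above that lever with the tool's y along console x, so the fingers straddle it.

```bash
python3 -m crank '[{"dx":-23.1,"dy":-16.3,"dz":1.0,"az":14.88,"hand":0},{"dx":-23.1,"dy":-16.3,"dz":1.0,"az":14.88,"hand":0},{"dx":-23.1,"dy":-16.3,"dz":1.0,"az":14.88,"hand":0},{"dx":-23.1,"dy":-16.3,"dz":1.0,"az":14.88,"hand":0},{"dx":-23.1,"dy":-16.3,"dz":1.0,"az":14.88,"hand":0},{"dx":-23.1,"dy":-16.3,"dz":1.0,"az":14.88,"hand":0},{"dx":-23.1,"dy":-16.3,"dz":1.0,"az":14.88,"hand":0},{"dx":-23.1,"dy":-16.3,"dz":1.0,"az":14.88,"hand":0},{"dx":-23.1,"dy":-16.3,"dz":1.0,"az":14.88,"hand":0},{"dx":-23.1,"dy":-16.3,"dz":1.0,"az":14.88,"hand":0},{"dx":-23.1,"dy":-16.3,"dz":1.0,"az":14.88,"hand":0},{"dx":-23.1,"dy":-16.3,"dz":1.0,"az":14.88,"hand":0},{"dx":-23.1,"dy":-16.3,"dz":1.0,"az":14.88,"hand":0},{"dx":-23.1,"dy":-16.3,"dz":1.0,"az":14.88,"hand":0},{"dx":-23.1,"dy":-16.3,"dz":1.0,"az":14.88,"hand":0},{"dx":-23.1,"dy":-16.3,"dz":1.0,"az":14.88,"hand":0},{"dx":-23.1,"dy":-16.3,"dz":1.0,"az":14.88,"hand":0},{"dx":-23.1,"dy":-16.3,"dz":1.0,"az":14.88,"hand":0},{"dx":-23.1,"dy":-16.3,"dz":1.0,"az":14.88,"hand":0},{"dx":-23.1,"dy":-16.3,"dz":1.0,"az":14.88,"hand":0}]'; python3 - <<'E'
from h import *
p,o=tool();print(p,o.as_matrix().round(3))
cv2.imwrite("pics/w1.png",camera("wrist")[:,:,::-1])
for uv in[(224.5,185.5),(348.75,188.5),(219.75,267.5),(348,270.5)]:print(ray("top",uv,75).round(1))
E
```

```text
[161.68954116 603.38046583 232.84684815] [[-0.966  0.259 -0.   ]
 [ 0.259  0.966 -0.001]
 [-0.    -0.001 -1.   ]]
[659.9 209.5  75. ]
[661.5 -34.4  75. ]
[497.6 209.2  75. ]
[498.3 -34.7  75. ]validation failed for argument at $[0]...
```

View pics/w1.png

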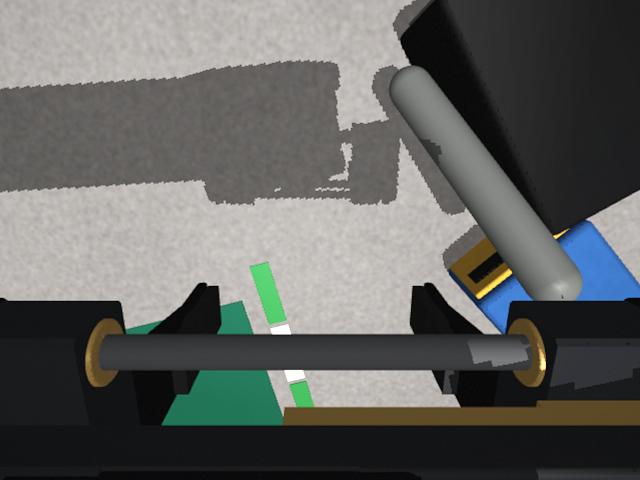

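The wrist view shows only clutter on the far side (+y), away from my path. The rows seem to need all seven keys.

```bash
python3 -m crank '[{"dx":-23.1,"dy":-16.3,"dz":1.0,"ax":0,"ay":0,"az":14.88,"hand":0},{"dx":-23.1,"dy":-16.3,"dz":1.0,"ax":0,"ay":0,"az":14.88,"hand":0},{"dx":-23.1,"dy":-16.3,"dz":1.0,"ax":0,"ay":0,"az":14.88,"hand":0},{"dx":-23.1,"dy":-16.3,"dz":1.0,"ax":0,"ay":0,"az":14.88,"hand":0},{"dx":-23.1,"dy":-16.3,"dz":1.0,"ax":0,"ay":0,"az":14.88,"hand":0},{"dx":-23.1,"dy":-16.3,"dz":1.0,"ax":0,"ay":0,"az":14.88,"hand":0},{"dx":-23.1,"dy":-16.3,"dz":1.0,"ax":0,"ay":0,"az":14.88,"hand":0},{"dx":-23.1,"dy":-16.3,"dz":1.0,"ax":0,"ay":0,"az":14.88,"hand":0},{"dx":-23.1,"dy":-16.3,"dz":1.0,"ax":0,"ay":0,"az":14.88,"hand":0},{"dx":-23.1,"dy":-16.3,"dz":1.0,"ax":0,"ay":0,"az":14.88,"hand":0},{"dx":-23.1,"dy":-16.3,"dz":1.0,"ax":0,"ay":0,"az":14.88,"hand":0},{"dx":-23.1,"dy":-16.3,"dz":1.0,"ax":0,"ay":0,"az":14.88,"hand":0},{"dx":-23.1,"dy":-16.3,"dz":1.0,"ax":0,"ay":0,"az":14.88,"hand":0},{"dx":-23.1,"dy":-16.3,"dz":1.0,"ax":0,"ay":0,"az":14.88,"hand":0},{"dx":-23.1,"dy":-16.3,"dz":1.0,"ax":0,"ay":0,"az":14.88,"hand":0},{"dx":-23.1,"dy":-16.3,"dz":1.0,"ax":0,"ay":0,"az":14.88,"hand":0},{"dx":-23.1,"dy":-16.3,"dz":1.0,"ax":0,"ay":0,"az":14.88,"hand":0},{"dx":-23.1,"dy":-16.3,"dz":1.0,"ax":0,"ay":0,"az":14.88,"hand":0},{"dx":-23.1,"dy":-16.3,"dz":1.0,"ax":0,"ay":0,"az":14.88,"hand":0},{"dx":-23.1,"dy":-16.3,"dz":1.0,"ax":0,"ay":0,"az":14.88,"hand":0}]'; python3 - <<'E'
from h import *
p,o=tool();print(p,o.as_matrix().round(3))
E
```

```text
clock: 1.82
eef_pos: [613.8, 61.1, 208.0]
orientation: [-2.209, -2.232, 0.001]
contact_force: [0.7, 0.5, -0.5]
width: 43.4
gripper_force: 0.0
[613.7951395   61.05581745 208.0449676 ] [[-0.01   1.    -0.001]
 [ 1.     0.01   0.   ]
 [ 0.    -0.001 -1.   ]]
```

```bash
python3 - <<'E'
from h import *
cv2.imwrite("pics/w2.png",camera("wrist")[:,:,::-1]); cv2.imwrite("pics/s2.png",camera("scene")[150:400,180:440,::-1].repeat(2,0).repeat(2,1))
i=camera_info("wrist");R=np.array(i["R"]);t=np.array(i["t"])
for k in range(4):
  for P in [(580-34*(1 if k!=2 else -1),171.5-56*k,142)]:
    c=R@P+t;u=np.array(i["intrinsics"])@c; print(k,(u/u[2]).round(0))
E
```

```text
0 [183.  60.   1.]
1 [192. 171.   1.]
2 [314. 268.   1.]
3 [205. 349.   1.]
```

View pics/w2.png

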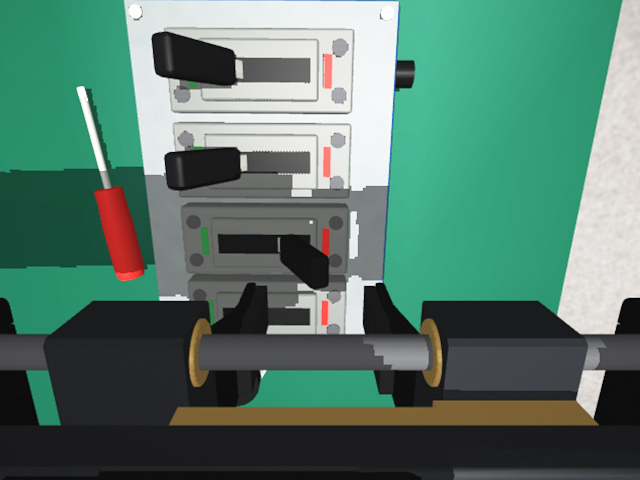

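View pics/s2.png

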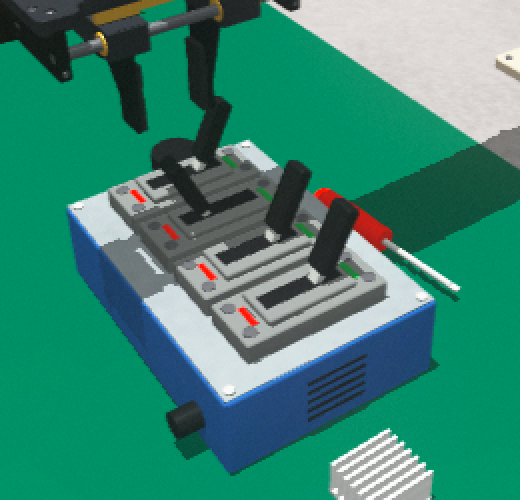

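The wrist view agrees with the prediction: the on-lever's grip is at (312,268) against (314,268) predicted. Lowering to straddle it.

```bash
python3 -m crank '[{"dx":-0.06,"dy":0,"dz":0.6,"ax":0,"ay":0,"az":0,"hand":0},{"dx":-0.06,"dy":0,"dz":1.2,"ax":0,"ay":0,"az":0,"hand":0},{"dx":-0.06,"dy":0,"dz":1.8,"ax":0,"ay":0,"az":0,"hand":0},{"dx":-0.06,"dy":0,"dz":2.3,"ax":0,"ay":0,"az":0,"hand":0},{"dx":-0.06,"dy":0,"dz":2.6,"ax":0,"ay":0,"az":0,"hand":0},{"dx":-0.06,"dy":0,"dz":2.6,"ax":0,"ay":0,"az":0,"hand":0},{"dx":-0.06,"dy":0,"dz":2.6,"ax":0,"ay":0,"az":0,"hand":0}]'
python3 -m crank '[{"dx":0,"dy":-0.1,"dz":0,"ax":0,"ay":0,"az":0,"hand":0},{"dx":0,"dy":-0.2,"dz":0,"ax":0,"ay":0,"az":0,"hand":0},{"dx":0,"dy":-0.3,"dz":0,"ax":0,"ay":0,"az":0,"hand":0},{"dx":0,"dy":-0.36,"dz":0,"ax":0,"ay":0,"az":0,"hand":0},{"dx":0,"dy":-0.42,"dz":0,"ax":0,"ay":0,"az":0,"hand":0},{"dx":0,"dy":-0.48,"dz":0,"ax":0,"ay":0,"az":0,"hand":0},{"dx":0,"dy":-0.54,"dz":0,"ax":0,"ay":0,"az":0,"hand":0},{"dx":0,"dy":-0.6,"dz":0,"ax":0,"ay":0,"az":0,"hand":0},{"dx":0,"dy":-0.66,"dz":0,"ax":0,"ay":0,"az":0,"hand":0},{"dx":0,"dy":-0.72,"dz":0,"ax":0,"ay":0,"az":0,"hand":0}]'
```

```text
clock: 2.5
eef_pos: [614.0, 59.6, 143.7]
orientation: [-2.209, -2.234, -0.0]
contact_force: [0.1, -0.1, 0.1]
width: 43.8
gripper_force: 0.0
clock: 3.33
eef_pos: [596.8, 59.0, 144.2]
orientation: [2.209, 2.232, 0.002]
contact_force: [2.9, 0.7, 3.4]
width: 43.5
gripper_force: 2.7
```

Drag is about 3 N and the lever is moving. I'll continue to about 10 mm short of the end.

```bash
python3 -m crank '[{"dx":0,"dy":-0.1,"dz":0,"ax":0,"ay":0,"az":0,"hand":0},{"dx":0,"dy":-0.2,"dz":0,"ax":0,"ay":0,"az":0,"hand":0},{"dx":0,"dy":-0.3,"dz":0,"ax":0,"ay":0,"az":0,"hand":0},{"dx":0,"dy":-0.4,"dz":0,"ax":0,"ay":0,"az":0,"hand":0},{"dx":0,"dy":-0.5,"dz":0,"ax":0,"ay":0,"az":0,"hand":0},{"dx":0,"dy":-0.6,"dz":0,"ax":0,"ay":0,"az":0,"hand":0},{"dx":0,"dy":-0.7,"dz":0,"ax":0,"ay":0,"az":0,"hand":0},{"dx":0,"dy":-0.8,"dz":0,"ax":0,"ay":0,"az":0,"hand":0},{"dx":0,"dy":-0.9,"dz":0,"ax":0,"ay":0,"az":0,"hand":0},{"dx":0,"dy":-1.0,"dz":0,"ax":0,"ay":0,"az":0,"hand":0},{"dx":0,"dy":-1.1,"dz":0,"ax":0,"ay":0,"az":0,"hand":0},{"dx":0,"dy":-1.2,"dz":0,"ax":0,"ay":0,"az":0,"hand":0},{"dx":0,"dy":-1.3,"dz":0,"ax":0,"ay":0,"az":0,"hand":0},{"dx":0,"dy":-1.4,"dz":0,"ax":0,"ay":0,"az":0,"hand":0},{"dx":0,"dy":-1.5,"dz":0,"ax":0,"ay":0,"az":0,"hand":0},{"dx":0,"dy":-1.6,"dz":0,"ax":0,"ay":0,"az":0,"hand":0},{"dx":0,"dy":-1.7,"dz":0,"ax":0,"ay":0,"az":0,"hand":0},{"dx":0,"dy":-1.8,"dz":0,"ax":0,"ay":0,"az":0,"hand":0},{"dx":0,"dy":-1.9,"dz":0,"ax":0,"ay":0,"az":0,"hand":0}]'
```

```text
clock: 4.92
eef_pos: [548.3, 58.5, 143.4]
orientation: [-2.21, -2.233, 0.0]
contact_force: [2.2, 0.6, -0.4]
width: 43.7
gripper_force: 1.2
```

```bash
python3 -m crank '[{"dx":0,"dy":-0.05,"dz":0,"ax":0,"ay":0,"az":0,"hand":0},{"dx":0,"dy":-0.1,"dz":0,"ax":0,"ay":0,"az":0,"hand":0},{"dx":0,"dy":-0.12,"dz":0,"ax":0,"ay":0,"az":0,"hand":0}]'
```

```text
clock: 5.17
eef_pos: [545.2, 58.4, 143.3]
orientation: [-2.21, -2.233, 0.001]
contact_force: [2.4, 0.0, -1.6]
width: 43.5
gripper_force: 1.1
```

```bash
python3 -m crank '[{"dx":0,"dy":-0.04,"dz":0,"ax":0,"ay":0,"az":0,"hand":0},{"dx":0,"dy":-0.08,"dz":0,"ax":0,"ay":0,"az":0,"hand":0},{"dx":0,"dy":-0.12,"dz":0,"ax":0,"ay":0,"az":0,"hand":0}]'
```

```text
clock: 5.42
eef_pos: [542.5, 58.3, 143.5]
orientation: [-2.21, -2.233, 0.0]
contact_force: [3.1, 0.3, -1.0]
width: 43.3
gripper_force: 1.0
```

```bash
python3 -m crank '[{"dx":0,"dy":-0.04,"dz":0,"ax":0,"ay":0,"az":0,"hand":0},{"dx":0,"dy":-0.06,"dz":0,"ax":0,"ay":0,"az":0,"hand":0}]'
```

```text
clock: 5.58
eef_pos: [541.0, 58.3, 143.5]
orientation: [-2.21, -2.233, 0.0]
contact_force: [2.2, 0.6, -1.1]
width: 43.1
gripper_force: 1.0
```

```bash
python3 -m crank '[{"dx":0,"dy":-0.04,"dz":0,"ax":0,"ay":0,"az":0,"hand":0}]'
```

```text
clock: 5.67
eef_pos: [540.1, 58.3, 143.5]
orientation: [2.21, 2.233, 0.0]
contact_force: [1.8, -0.7, -0.1]
width: 43.3
gripper_force: 1.0
```

```bash
python3 -m crank '[{"dx":0,"dy":-0.04,"dz":0,"ax":0,"ay":0,"az":0,"hand":0}]'
```

```text
clock: 5.75
eef_pos: [539.1, 58.3, 143.5]
orientation: [-2.21, -2.233, -0.0]
contact_force: [2.3, 0.3, -0.2]
width: 43.6
gripper_force: 1.0
```

```bash
python3 -m crank '[{"dx":0,"dy":-0.04,"dz":0,"ax":0,"ay":0,"az":0,"hand":0}]' | sed -n '2p;4p'
```

```text
eef_pos: [538.0, 58.3, 143.5]
contact_force: [2.6, -0.9, -0.9]
```

```bash
python3 -m crank '[{"dx":0,"dy":-0.04,"dz":0,"ax":0,"ay":0,"az":0,"hand":0}]' | sed -n '2p;4p'
```

```text
eef_pos: [537.0, 58.3, 143.6]
contact_force: [2.7, 0.1, -0.6]
```

```bash
python3 -m crank '[{"dx":0,"dy":-0.03,"dz":0,"ax":0,"ay":0,"az":0,"hand":0}]' | sed -n '2p;4p'
```

```text
eef_pos: [536.3, 58.3, 143.6]
contact_force: [2.4, -0.3, -1.5]
```

```bash
python3 -m crank '[{"dx":0,"dy":-0.03,"dz":0,"ax":0,"ay":0,"az":0,"hand":0}]' | sed -n '2p;4p'
```

```text
eef_pos: [535.6, 58.4, 143.6]
contact_force: [3.1, -0.4, -0.1]
```

```bash
python3 -m crank '[{"dx":0,"dy":-0.03,"dz":0,"ax":0,"ay":0,"az":0,"hand":0}]' | sed -n '2p;4p'
```

```text
eef_pos: [534.8, 58.3, 143.6]
contact_force: [2.3, -0.2, -0.6]
```

```bash
python3 -m crank '[{"dx":0,"dy":-0.03,"dz":0,"ax":0,"ay":0,"az":0,"hand":0}]' | sed -n '2p;4p'
```

```text
eef_pos: [534.0, 58.3, 143.5]
contact_force: [0.9, -0.5, -1.1]
```

```bash
python3 -m crank '[{"dx":0,"dy":-0.03,"dz":0,"ax":0,"ay":0,"az":0,"hand":0}]' | sed -n '2p;4p'
```

```text
eef_pos: [533.3, 58.3, 143.6]
contact_force: [3.6, -0.1, -0.8]
```

```bash
python3 -m crank '[{"dx":0,"dy":-0.03,"dz":0,"ax":0,"ay":0,"az":0,"hand":0}]' | sed -n '2p;4p'; python3 - <<'E'
from h import *
a=camera("scene")[220:340,240:400,::-1]; b=camera("top")[170:290,210:370,::-1]
cv2.imwrite("pics/s3.png",cv2.resize(np.hstack([a,b]),None,fx=2.5,fy=2.5,interpolation=2))
E
```

```text
eef_pos: [532.8, 58.3, 143.6]
contact_force: [3.4, 0.0, -1.1]
```

View pics/s3.png

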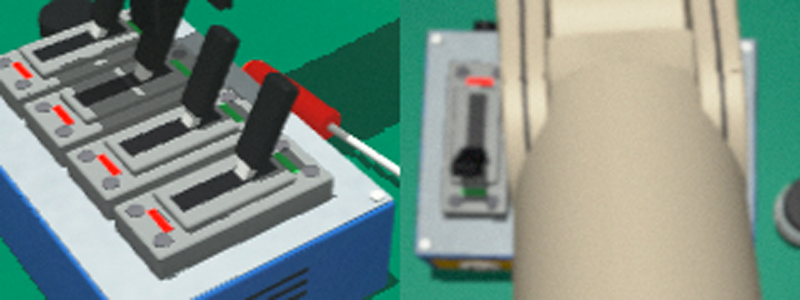

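The lever is now leaning nearly as far forward as its neighbours. I'll continue gently to the stop.

```bash
python3 -m crank '[{"dx":0,"dy":-0.03,"dz":0,"ax":0,"ay":0,"az":0,"hand":0}]' | sed -n '2p;4p'
```

```text
eef_pos: [532.4, 58.3, 143.7]
contact_force: [6.7, 0.6, -1.0]
```

```bash
python3 -m crank '[{"dx":0,"dy":-0.02,"dz":0,"ax":0,"ay":0,"az":0,"hand":0}]' | sed -n '2p;4p'
```

```text
eef_pos: [532.2, 58.3, 143.9]
contact_force: [6.9, -0.5, -2.1]
```

```bash
python3 -m crank '[{"dx":0,"dy":-0.02,"dz":0,"ax":0,"ay":0,"az":0,"hand":0}]' | sed -n '2p;4p'
```

```text
eef_pos: [531.9, 58.3, 144.0]
contact_force: [8.2, 0.1, -2.0]
```

Off stop reached: 8 N at TCP x≈532. Backing off, rising and moving to the second lever at y≈115.5.

```bash
python3 -m crank '[{"dx":0,"dy":0.2,"dz":0,"ax":0,"ay":0,"az":0,"hand":0},{"dx":0,"dy":0.4,"dz":0,"ax":0,"ay":0,"az":0,"hand":0},{"dx":0,"dy":0.4,"dz":-0.8,"ax":0,"ay":0,"az":0,"hand":0},{"dx":0,"dy":0.4,"dz":-1.5,"ax":0,"ay":0,"az":0,"hand":0},{"dx":0,"dy":0.4,"dz":-1.6,"ax":0,"ay":0,"az":0,"hand":0},{"dx":0.8,"dy":0.4,"dz":-1.6,"ax":0,"ay":0,"az":0,"hand":0},{"dx":1.6,"dy":0.4,"dz":-1.6,"ax":0,"ay":0,"az":0,"hand":0},{"dx":2.28,"dy":0.4,"dz":-1.6,"ax":0,"ay":0,"az":0,"hand":0},{"dx":2.28,"dy":0.4,"dz":-1.6,"ax":0,"ay":0,"az":0,"hand":0},{"dx":2.28,"dy":0.4,"dz":-0.8,"ax":0,"ay":0,"az":0,"hand":0},{"dx":2.28,"dy":0.4,"dz":-0.3,"ax":0,"ay":0,"az":0,"hand":0},{"dx":2.28,"dy":0.4,"dz":0,"ax":0,"ay":0,"az":0,"hand":0},{"dx":2.28,"dy":0.4,"dz":0,"ax":0,"ay":0,"az":0,"hand":0}]'
```

```text
clock: 7.85
eef_pos: [539.1, 114.6, 141.5]
orientation: [-2.209, -2.232, 0.005]
contact_force: [-0.1, -0.6, 0.5]
width: 43.7
gripper_force: 0.0
```

```bash
python3 -m crank '[{"dx":0,"dy":0.2,"dz":0,"ax":0,"ay":0,"az":0,"hand":0},{"dx":0,"dy":0.4,"dz":0,"ax":0,"ay":0,"az":0,"hand":0},{"dx":0,"dy":0.48,"dz":0,"ax":0,"ay":0,"az":0,"hand":0},{"dx":0,"dy":0.56,"dz":0,"ax":0,"ay":0,"az":0,"hand":0},{"dx":0,"dy":0.64,"dz":0,"ax":0,"ay":0,"az":0,"hand":0}]' | sed -n '2p;4p'
```

```text
eef_pos: [556.4, 115.5, 143.9]
contact_force: [-4.1, -0.8, 2.2]
```

```bash
python3 -m crank '[{"dx":0,"dy":0.04,"dz":0,"ax":0,"ay":0,"az":0,"hand":0},{"dx":0,"dy":0.08,"dz":0,"ax":0,"ay":0,"az":0,"hand":0}]' | sed -n '2p;4p'
```

```text
eef_pos: [558.1, 115.6, 143.6]
contact_force: [-4.3, -0.3, 4.2]
```

```bash
python3 -m crank '[{"dx":0,"dy":0.04,"dz":0,"ax":0,"ay":0,"az":0,"hand":0},{"dx":0,"dy":0.08,"dz":0,"ax":0,"ay":0,"az":0,"hand":0}]' | sed -n '2p;4p'
```

```text
eef_pos: [560.2, 115.6, 143.5]
contact_force: [-3.2, -0.8, 1.0]
```

```bash
python3 -m crank '[{"dx":0,"dy":0.04,"dz":0,"ax":0,"ay":0,"az":0,"hand":0},{"dx":0,"dy":0.08,"dz":0,"ax":0,"ay":0,"az":0,"hand":0}]' | sed -n '2p;4p'
```

```text
eef_pos: [562.3, 115.6, 143.5]
contact_force: [-2.4, -0.4, 1.7]
```

```bash
python3 -m crank '[{"dx":0,"dy":0.04,"dz":0,"ax":0,"ay":0,"az":0,"hand":0}]' | sed -n '2p;4p'
```

```text
eef_pos: [563.4, 115.6, 143.5]
contact_force: [-2.1, 1.0, 1.1]
```

```bash
python3 -m crank '[{"dx":0,"dy":0.04,"dz":0,"ax":0,"ay":0,"az":0,"hand":0}]' | sed -n '2p;4p'
```

```text
eef_pos: [564.4, 115.7, 143.5]
contact_force: [-2.1, -1.2, 1.7]
```

```bash
python3 -m crank '[{"dx":0,"dy":0.04,"dz":0,"ax":0,"ay":0,"az":0,"hand":0}]' | sed -n '2p;4p'
```

```text
eef_pos: [565.3, 115.7, 143.5]
contact_force: [-3.8, 0.1, 2.3]
```

```bash
python3 -m crank '[{"dx":0,"dy":0.04,"dz":0,"ax":0,"ay":0,"az":0,"hand":0}]' | sed -n '2p;4p'
```

```text
eef_pos: [566.0, 115.7, 143.4]
contact_force: [-6.3, 0.2, 3.2]
```

```bash
python3 -m crank '[{"dx":0,"dy":0.03,"dz":0,"ax":0,"ay":0,"az":0,"hand":0}]' | sed -n '2p;4p'
```

```text
eef_pos: [566.4, 115.7, 143.4]
contact_force: [-8.4, -0.1, 4.1]
```

Locked: the force climbs at about 3 N/mm after roughly 11 mm. Putting it back off.

```bash
python3 -m crank '[{"dx":0,"dy":-0.3,"dz":0,"ax":0,"ay":0,"az":0,"hand":0},{"dx":0,"dy":-0.5,"dz":0,"ax":0,"ay":0,"az":0,"hand":0},{"dx":0,"dy":-0.65,"dz":0,"ax":0,"ay":0,"az":0,"hand":0},{"dx":0,"dy":-0.75,"dz":0,"ax":0,"ay":0,"az":0,"hand":0},{"dx":0,"dy":-0.83,"dz":0,"ax":0,"ay":0,"az":0,"hand":0},{"dx":0,"dy":-0.91,"dz":0,"ax":0,"ay":0,"az":0,"hand":0},{"dx":0,"dy":-0.99,"dz":0,"ax":0,"ay":0,"az":0,"hand":0},{"dx":0,"dy":-1.07,"dz":0,"ax":0,"ay":0,"az":0,"hand":0},{"dx":0,"dy":-1.15,"dz":0,"ax":0,"ay":0,"az":0,"hand":0},{"dx":0,"dy":-1.22,"dz":0,"ax":0,"ay":0,"az":0,"hand":0}]' | sed -n '2p;4p'
```

```text
eef_pos: [536.7, 115.3, 143.7]
contact_force: [2.8, 0.5, -0.5]
```

```bash
python3 -m crank '[{"dx":0,"dy":-0.04,"dz":0,"ax":0,"ay":0,"az":0,"hand":0},{"dx":0,"dy":-0.08,"dz":0,"ax":0,"ay":0,"az":0,"hand":0}]' | sed -n '2p;4p'
```

```text
eef_pos: [534.6, 115.3, 143.6]
contact_force: [2.2, 0.1, -0.8]
```

```bash
python3 -m crank '[{"dx":0,"dy":-0.04,"dz":0,"ax":0,"ay":0,"az":0,"hand":0}]' | sed -n '2p;4p'
```

```text
eef_pos: [533.6, 115.3, 143.6]
contact_force: [2.8, 0.7, -0.7]
```

```bash
python3 -m crank '[{"dx":0,"dy":-0.04,"dz":0,"ax":0,"ay":0,"az":0,"hand":0}]' | sed -n '2p;4p'
```

```text
eef_pos: [532.7, 115.3, 143.6]
contact_force: [4.8, 0.6, -0.7]
```

```bash
python3 -m crank '[{"dx":0,"dy":-0.03,"dz":0,"ax":0,"ay":0,"az":0,"hand":0}]' | sed -n '2p;4p'
```

```text
eef_pos: [532.3, 115.3, 143.8]
contact_force: [6.1, 0.6, -1.9]
```

```bash
python3 -m crank '[{"dx":0,"dy":-0.02,"dz":0,"ax":0,"ay":0,"az":0,"hand":0}]' | sed -n '2p;4p'
```

```text
eef_pos: [532.1, 115.3, 143.9]
contact_force: [7.2, -0.1, -2.3]
```

At the stop. On to the leftmost lever (y≈171.5), then straight to contact.

```bash
python3 -m crank '[{"dx":0,"dy":0.25,"dz":0,"ax":0,"ay":0,"az":0,"hand":0},{"dx":0,"dy":0.5,"dz":0,"ax":0,"ay":0,"az":0,"hand":0},{"dx":0,"dy":0.5,"dz":-0.8,"ax":0,"ay":0,"az":0,"hand":0},{"dx":0,"dy":0.5,"dz":-1.5,"ax":0,"ay":0,"az":0,"hand":0},{"dx":0,"dy":0.5,"dz":-1.6,"ax":0,"ay":0,"az":0,"hand":0},{"dx":0.8,"dy":0.5,"dz":-1.6,"ax":0,"ay":0,"az":0,"hand":0},{"dx":1.6,"dy":0.5,"dz":-1.6,"ax":0,"ay":0,"az":0,"hand":0},{"dx":2.25,"dy":0.5,"dz":-1.6,"ax":0,"ay":0,"az":0,"hand":0},{"dx":2.25,"dy":0.5,"dz":-1.6,"ax":0,"ay":0,"az":0,"hand":0},{"dx":2.25,"dy":0.5,"dz":-0.8,"ax":0,"ay":0,"az":0,"hand":0},{"dx":2.25,"dy":0.5,"dz":-0.3,"ax":0,"ay":0,"az":0,"hand":0},{"dx":2.25,"dy":0.5,"dz":0,"ax":0,"ay":0,"az":0,"hand":0},{"dx":2.25,"dy":0.5,"dz":0,"ax":0,"ay":0,"az":0,"hand":0}]' | sed -n '1,2p;4p'
```

```text
clock: 11.6
eef_pos: [542.0, 170.7, 141.2]
contact_force: [0.6, -0.2, -0.3]
```

```bash
python3 -m crank '[{"dx":0,"dy":0.2,"dz":0,"ax":0,"ay":0,"az":0,"hand":0},{"dx":0,"dy":0.4,"dz":0,"ax":0,"ay":0,"az":0,"hand":0},{"dx":0,"dy":0.48,"dz":0,"ax":0,"ay":0,"az":0,"hand":0},{"dx":0,"dy":0.56,"dz":0,"ax":0,"ay":0,"az":0,"hand":0},{"dx":0,"dy":0.62,"dz":0,"ax":0,"ay":0,"az":0,"hand":0}]' | sed -n '2p;4p'
```

```text
eef_pos: [558.9, 171.9, 143.9]
contact_force: [-2.6, -0.0, 1.5]
```

```bash
python3 -m crank '[{"dx":0,"dy":0.04,"dz":0,"ax":0,"ay":0,"az":0,"hand":0},{"dx":0,"dy":0.08,"dz":0,"ax":0,"ay":0,"az":0,"hand":0}]' | sed -n '2p;4p'
```

```text
eef_pos: [560.7, 171.9, 143.6]
contact_force: [-2.7, 0.6, 1.8]
```

```bash
python3 -m crank '[{"dx":0,"dy":0.04,"dz":0,"ax":0,"ay":0,"az":0,"hand":0},{"dx":0,"dy":0.08,"dz":0,"ax":0,"ay":0,"az":0,"hand":0}]' | sed -n '2p;4p'
```

```text
eef_pos: [562.7, 171.9, 143.5]
contact_force: [-2.7, 0.5, 1.5]
```

```bash
python3 -m crank '[{"dx":0,"dy":0.04,"dz":0,"ax":0,"ay":0,"az":0,"hand":0}]' | sed -n '2p;4p'
```

```text
eef_pos: [563.7, 171.9, 143.5]
contact_force: [-2.0, -0.1, 2.0]
```

```bash
python3 -m crank '[{"dx":0,"dy":0.04,"dz":0,"ax":0,"ay":0,"az":0,"hand":0}]' | sed -n '2p;4p'
```

```text
eef_pos: [564.8, 171.9, 143.6]
contact_force: [-3.3, 0.4, 1.2]
```

```bash
python3 -m crank '[{"dx":0,"dy":0.04,"dz":0,"ax":0,"ay":0,"az":0,"hand":0}]' | sed -n '2p;4p'
```

```text
eef_pos: [565.8, 171.9, 143.5]
contact_force: [-2.5, 0.4, 1.4]
```

```bash
python3 -m crank '[{"dx":0,"dy":0.04,"dz":0,"ax":0,"ay":0,"az":0,"hand":0}]' | sed -n '2p;4p'
```

```text
eef_pos: [566.8, 171.9, 143.6]
contact_force: [-3.2, -0.4, 2.1]
```

```bash
python3 -m crank '[{"dx":0,"dy":0.04,"dz":0,"ax":0,"ay":0,"az":0,"hand":0}]' | sed -n '2p;4p'
```

```text
eef_pos: [567.8, 171.9, 143.5]
contact_force: [-3.5, -0.3, 1.7]
```

```bash
python3 -m crank '[{"dx":0,"dy":0.04,"dz":0,"ax":0,"ay":0,"az":0,"hand":0}]' | sed -n '2p;4p'
```

```text
eef_pos: [568.8, 171.9, 143.5]
contact_force: [-1.7, 0.4, 1.2]
```

```bash
python3 -m crank '[{"dx":0,"dy":0.03,"dz":0,"ax":0,"ay":0,"az":0,"hand":0}]' | sed -n '2p;4p'
```

```text
eef_pos: [569.6, 171.9, 143.5]
contact_force: [-1.5, 0.4, 0.9]
```

```bash
python3 -m crank '[{"dx":0,"dy":0.03,"dz":0,"ax":0,"ay":0,"az":0,"hand":0}]' | sed -n '2p;4p'
```

```text
eef_pos: [570.3, 171.9, 143.5]
contact_force: [-1.7, 0.4, 1.7]
```

```bash
python3 -m crank '[{"dx":0,"dy":0.04,"dz":0,"ax":0,"ay":0,"az":0,"hand":0}]' | sed -n '2p;4p'
```

```text
eef_pos: [571.3, 172.0, 143.5]
contact_force: [-2.3, -0.3, 2.1]
```

```bash
python3 -m crank '[{"dx":0,"dy":0.04,"dz":0,"ax":0,"ay":0,"az":0,"hand":0}]' | sed -n '2p;4p'
```

```text
eef_pos: [572.3, 172.0, 143.5]
contact_force: [-2.7, -0.5, 1.0]
```

```bash
python3 -m crank '[{"dx":0,"dy":0.04,"dz":0,"ax":0,"ay":0,"az":0,"hand":0}]' | sed -n '2p;4p'
```

```text
eef_pos: [573.3, 172.0, 143.5]
contact_force: [-0.9, 0.4, 0.5]
```

```bash
python3 -m crank '[{"dx":0,"dy":0.04,"dz":0,"ax":0,"ay":0,"az":0,"hand":0}]' | sed -n '2p;4p'
```

```text
eef_pos: [574.3, 172.0, 143.5]
contact_force: [-2.2, 0.9, 1.3]
```

It's past the lock range with no resistance, so it's likely free. Continuing.

```bash
python3 -m crank '[{"dx":0,"dy":0.06,"dz":0,"ax":0,"ay":0,"az":0,"hand":0},{"dx":0,"dy":0.12,"dz":0,"ax":0,"ay":0,"az":0,"hand":0}]' | sed -n '2p;4p'
```

```text
eef_pos: [577.3, 172.0, 143.5]
contact_force: [-2.4, -0.0, 1.6]
```

```bash
python3 -m crank '[{"dx":0,"dy":0.06,"dz":0,"ax":0,"ay":0,"az":0,"hand":0},{"dx":0,"dy":0.12,"dz":0,"ax":0,"ay":0,"az":0,"hand":0}]' | sed -n '2p;4p'
```

```text
eef_pos: [580.4, 172.0, 143.5]
contact_force: [-2.0, 0.1, 2.1]
```

```bash
python3 -m crank '[{"dx":0,"dy":0.08,"dz":0,"ax":0,"ay":0,"az":0,"hand":0},{"dx":0,"dy":0.16,"dz":0,"ax":0,"ay":0,"az":0,"hand":0},{"dx":0,"dy":0.24,"dz":0,"ax":0,"ay":0,"az":0,"hand":0},{"dx":0,"dy":0.32,"dz":0,"ax":0,"ay":0,"az":0,"hand":0},{"dx":0,"dy":0.4,"dz":0,"ax":0,"ay":0,"az":0,"hand":0}]' | sed -n '2p;4p'
```

```text
eef_pos: [590.4, 172.1, 143.5]
contact_force: [-1.6, -0.3, 1.0]
```

Definitely free. Driving on towards about 619, then in small steps.

```bash
python3 -m crank '[{"dx":0,"dy":0.08,"dz":0,"ax":0,"ay":0,"az":0,"hand":0},{"dx":0,"dy":0.16,"dz":0,"ax":0,"ay":0,"az":0,"hand":0},{"dx":0,"dy":0.24,"dz":0,"ax":0,"ay":0,"az":0,"hand":0},{"dx":0,"dy":0.32,"dz":0,"ax":0,"ay":0,"az":0,"hand":0},{"dx":0,"dy":0.4,"dz":0,"ax":0,"ay":0,"az":0,"hand":0},{"dx":0,"dy":0.48,"dz":0,"ax":0,"ay":0,"az":0,"hand":0},{"dx":0,"dy":0.56,"dz":0,"ax":0,"ay":0,"az":0,"hand":0},{"dx":0,"dy":0.64,"dz":0,"ax":0,"ay":0,"az":0,"hand":0},{"dx":0,"dy":0.72,"dz":0,"ax":0,"ay":0,"az":0,"hand":0},{"dx":0,"dy":0.8,"dz":0,"ax":0,"ay":0,"az":0,"hand":0},{"dx":0,"dy":0.88,"dz":0,"ax":0,"ay":0,"az":0,"hand":0},{"dx":0,"dy":0.96,"dz":0,"ax":0,"ay":0,"az":0,"hand":0},{"dx":0,"dy":1.04,"dz":0,"ax":0,"ay":0,"az":0,"hand":0},{"dx":0,"dy":1.1,"dz":0,"ax":0,"ay":0,"az":0,"hand":0}]' | sed -n '2p;4p'
```

```text
eef_pos: [617.9, 172.5, 143.5]
contact_force: [-3.0, 0.2, -0.1]
```

```bash
python3 -m crank '[{"dx":0,"dy":0.04,"dz":0,"ax":0,"ay":0,"az":0,"hand":0},{"dx":0,"dy":0.08,"dz":0,"ax":0,"ay":0,"az":0,"hand":0}]' | sed -n '2p;4p'
```

```text
eef_pos: [619.9, 172.5, 143.6]
contact_force: [-3.0, -0.6, -0.8]
```

```bash
python3 -m crank '[{"dx":0,"dy":0.04,"dz":0,"ax":0,"ay":0,"az":0,"hand":0},{"dx":0,"dy":0.08,"dz":0,"ax":0,"ay":0,"az":0,"hand":0}]' | sed -n '2p;4p'
```

```text
eef_pos: [621.8, 172.5, 143.6]
contact_force: [-2.4, -0.2, -1.2]
```

```bash
python3 -m crank '[{"dx":0,"dy":0.04,"dz":0,"ax":0,"ay":0,"az":0,"hand":0}]' | sed -n '2p;4p'
```

```text
eef_pos: [622.6, 172.5, 143.5]
contact_force: [-4.9, 0.6, 0.0]
```

```bash
python3 -m crank '[{"dx":0,"dy":0.04,"dz":0,"ax":0,"ay":0,"az":0,"hand":0}]' | sed -n '2p;4p'
```

```text
eef_pos: [623.1, 172.6, 143.3]
contact_force: [-6.9, -1.0, 0.7]
```

```bash
python3 -m crank '[{"dx":0,"dy":0.02,"dz":0,"ax":0,"ay":0,"az":0,"hand":0}]' | sed -n '2p;4p'
```

```text
eef_pos: [623.3, 172.5, 143.2]
contact_force: [-7.7, -0.2, 0.9]
```

```bash
python3 -m crank '[{"dx":0,"dy":-0.25,"dz":0,"ax":0,"ay":0,"az":0,"hand":0},{"dx":0,"dy":-0.45,"dz":0,"ax":0,"ay":0,"az":0,"hand":0},{"dx":0,"dy":-0.45,"dz":-0.8,"ax":0,"ay":0,"az":0,"hand":0},{"dx":0,"dy":-0.45,"dz":-1.6,"ax":0,"ay":0,"az":0,"hand":0},{"dx":0,"dy":-0.45,"dz":-2.6,"ax":0,"ay":0,"az":0,"hand":0},{"dx":0,"dy":-0.45,"dz":-4,"ax":0,"ay":0,"az":0,"hand":0},{"dx":1,"dy":-0.45,"dz":-4.8,"ax":0,"ay":0,"az":0,"hand":0},{"dx":2.5,"dy":-0.45,"dz":-4.8,"ax":0,"ay":0,"az":0,"hand":0},{"dx":4,"dy":-0.45,"dz":-4.8,"ax":0,"ay":0,"az":0,"hand":0},{"dx":5.5,"dy":-0.45,"dz":-4.8,"ax":0,"ay":0,"az":0,"hand":0},{"dx":7,"dy":-0.45,"dz":-4.8,"ax":0,"ay":0,"az":0,"hand":0},{"dx":8,"dy":-0.45,"dz":-4.8,"ax":0,"ay":0,"az":0,"hand":0},{"dx":8,"dy":-0.45,"dz":-4.8,"ax":0,"ay":0,"az":0,"hand":0},{"dx":8,"dy":-0.45,"dz":-4.8,"ax":0,"ay":0,"az":0,"hand":0}]' | sed -n '1,2p;4p'; python3 - <<'E'
from h import *
a=camera("scene")[160:400,200:440,::-1]; b=camera("top")[140:380,160:400,::-1]
cv2.imwrite("pics/end.png",cv2.resize(np.hstack([a,b]),(800,400),interpolation=2))
E
```

```text
clock: 17.02
eef_pos: [610.2, 374.4, 263.2]
contact_force: [1.6, -1.2, -1.2]
```

View pics/end.png

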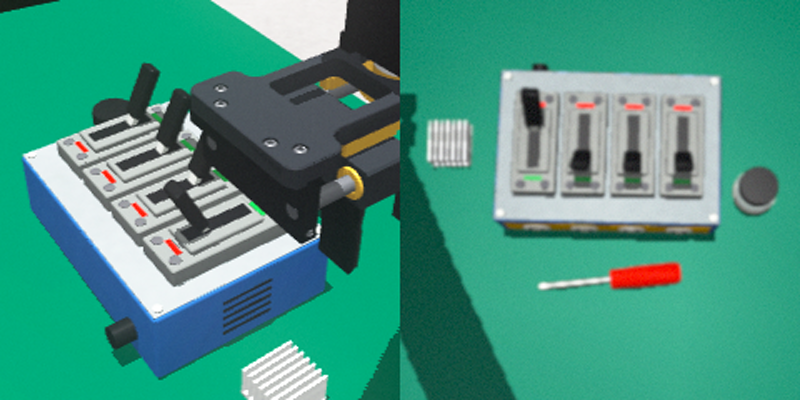

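The left lever is on with its green flag showing. The other three lean to the front with red flags, and the bystanders look unmoved. Handing in.

```bash
python3 -c "
from plant import job
print(job.sign_off())"
```

```text
the job is handed in; nothing more can be done
None
```

The changeover is done and handed in: the lever that was on (third from the left, seen from the robot) is fully off, the unlocked leftmost lever is fully on, the second tested locked and is back fully off, the rightmost was never touched, and sampled force peaked at about 9 N.

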